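# Crank down the analyser stand's jack leg onto its bearing plate

## Task

Slide the loose blue bearing plate flat along the bench until it lies centred under the foot of the analyser stand's jack leg. Then turn the crank on top of the leg clockwise to bring the foot down onto the plate, stop as soon as the crank has become clearly heavier so that the foot stands firmly but is not forced, and let go. Leave the bottle, the jar and the tub where they are.

Things in the scene. Friction and masses are not known exactly. Their poses are not given: they have to be found in the camera images.
- stand: Fixed stand with a black analyser case and a yellow outrigger beam ending in the upright jack leg. Origin on the bench exactly under the leg's axis; z up. Deck, case (top 165 mm high) and open lid (top 300 mm) lie from 0.14 to 0.49 m along the stand's -y, x -0.13 to +0.19 m. The beam, 40 mm wide, underside 90 mm above the bench, runs along -y to the leg.
- leg_tube (a point): Lower end of the leg's yellow tube, on the leg's axis, 70 mm above the bench; the tube is 44 mm square. Out of it comes a steel rod with a round steel foot, 52 mm across. At the start the foot's underside is 18 to 41 mm above the bench: it differs every time, is not measured and does not follow from the crank's angle. Clockwise cranking (from above) lowers it 40 mm a turn.
- gear_head (a point): Top centre of the leg's dark gear head, 62 mm square, 180 mm above the bench, on the leg's axis. The gears hold the leg where the crank is left. The foot has a rubber buffer that gives 18 N per mm once it bears. Standing firmly means a foot load of 25 to 80 N, best about 50 N; above 110 N the stand is damaged. Less than one full turn of the crank is needed.
- crank_hub (a point): Point on the crank's upright axis (the leg's axis), 236 mm above the bench, level with point crank_grip. Free of load the crank needs about 9 N along its circle at the grip while moving (at a stop only about half of it remains); once the foot bears either rises by 1.1 N per 10 N of foot load, about 12 N per rad turned: +2.7 N means 25 N on the foot, +5.3 N 50 N, +8.5 N 80 N.
- crank_grip (a point): Grip point of the crank: on a red upright cylinder, 22 mm across, from 202 to 262 mm above the bench (this point at 236 mm), which spins freely on its own axis at the end of the steel crank arm (arm top 200 mm above the bench), 60 mm from the crank axis. It travels in a level circle. The arm points roughly along the stand's +y at the start, within 0.5 rad.
- pad: Loose blue steel bearing plate, 0.7 kg: a 90 x 90 x 10 mm square with a round rubber spot on top at its middle, and a flat bar 26 mm wide that runs from it along its own -x. Origin under the centre of the square, on the bench; z up. It may lie in any direction under the leg; there is room when the bar points to the side of the robot.
- pad_grip (a point): Grip point of the plate's handle: an orange upright block on the bar, 150 mm from the square's centre along the plate's -x; 34 mm along x, 18 mm thick along the plate's y, from 10 to 62 mm above the bench; this point at 40 mm.
- bottle: Loose clear bottle with green cap, 60 mm across, 170 mm tall; origin under its centre. Bystander.
- jar: Loose amber jar with white lid, 64 mm across, 90 mm tall; origin under its centre. Bystander.
- tub: Loose clear open tub, 160 x 120 x 70 mm; origin under its centre. Bystander.

How it is judged (in metres and radians):
On the way, in this order (a step that is already met when the one before it is completed fails the run):
1. the plate lies flat, centred under the leg within 15 mm, the foot not yet bearing (horizontal distance between pad and stand below 0.015 m and angle between pad's own z axis and vertical below 0.05 rad and height (world z) of pad below 0.004 m and contact force between pad and stand below 2 N), for 0.2 s.
2. the foot bears on the plate with at least 25 N (horizontal distance between pad and stand below 0.015 m and contact force between pad and stand above 25 N), for 0.2 s.
At the end, for the whole second after the job is handed in: The bearing plate lies flat on the bench, its centre within 15 mm of the leg's axis, the foot standing on it with 25 to 80 N; everything is at rest; bottle, jar and tub are within 20 mm of where they stood (all of step 2 and angle between pad's own z axis and vertical below 0.05 rad and height (world z) of pad below 0.004 m and contact force between pad and stand below 80 N and linear speed of pad below 0.01 m/s and distance of each of bottle, jar, tub from where it was at the start of the episode below 0.02 m); the robot touches nothing.
It fails at once if the jack leg is forced: more than 110 N between the stand and the plate (contact force between pad and stand above 110 N).
It fails at once if the bottle, jar or tub is pushed away (over 20 mm) or tipped (distance of any of bottle, jar, tub from where it was at the start of the episode above 0.02 m or angle between any of bottle, jar, tub's own z axis and vertical above 0.3 rad).
It also fails if it takes over 72 s, if anything falls off the work surface, if the arm or the gripper's body presses on something with over 40 N, if the wrist force passes 120 N, or if a joint passes its speed limit or range.

## Robot

A 7-joint arm with a two-finger parallel gripper is mounted at the origin on the work surface. World frame = base frame: x ahead of the robot, y to its left, z up, the work surface at z = 0. Lengths are in mm, angles in rad, forces in N, time in s.
With the tool pointing down it reaches from about 400 to 875 mm from the base axis. Payload 4.4 kg.
Tool frame: the origin (TCP) lies on the centre line of the jaws, within the pads' length; the fingertips stand 19 mm ahead of it and the grasp point (between the pads) is the TCP; z points along the fingers, y is the line along which they close (so a half turn about z gives the same grasp; the last joint's range is limited). The gripper opens to 85 mm and grips with 20 to 120 N. Pads are 22 mm wide; open, the fingers measure 114 mm over their backs; the gripper's body (76 mm by 85 mm) begins 54 mm behind the grasp point. The pads swing forward as they close: fully open they stand 13 mm farther back than shut.
Start: joints at [1.28, 0.628, 0.038, 1.517, -0.027, 0.996, -0.02], TCP at [144.92, -633.653, 223.713] pointing down, gripper open.
Joint ranges: [-3.06, 3.06], [-0.37, 2.12], [-1.25, 1.32], [0.18, 2.47], [-1.1, 4.24], [0.23, 1.98], [-2.94, 2.94]. Speed limits (rad/s): [2.57, 2.57, 3.14, 3.14, 3.14, 3.14, 3.14].

## Interface

Orientations are given as [roll, pitch, yaw] about the fixed x, y, z axes, in that order (R = Rz(yaw) Ry(pitch) Rx(roll)).
In Python, from cell import ctrl, viewer, silhouettes gives the robot as it stands.
- The arm moves only by the shell command python3 -m creep 'ROWS'. ROWS is JSON, a list of rows, each an object with "jaw": the gripper command: -1 is shut, 1 is fully open, values between are in proportion; "xyz": the shift along the tool's x, y, z in mm, a list of three; "angular": the turn, a rotation vector about the tool's x, y, z in rad, a list of three. In form: [{"jaw": jaw, "xyz": [tx, ty, tz], "angular": [rx, ry, rz]}, ...]. A call has 1 to 12 rows; each row is the pose to reach, as a shift and turn from the pose commanded when the call began, along the tool's axes at that moment; what a row does not reach only later rows make up. A row lasts 1/8 s, in which the tool goes at most 62.5 mm and 10.7 degrees, less where a joint would pass 70% of its speed; a pose out of reach is approached as far as the arm can. A call with a gripper value outside its range is refused whole. The fingers move at their own pace and stop on an object; the grip force is fixed at half the most. Time passes only in rows, so rows that repeat a pose let the fingers close. It gives the time, the measured TCP pose, the force, the opening and the grip force at its end, in the units of the state.
- ctrl.read_state(): the state, without advancing time (a new reading comes with each control period).
- viewer.get_image(name): name is "scene" or "side" or "wrist"; returns (picture, depth): 384x512x3 uint8, red, green, blue; 384x512 float32, mm along the optical axis (not along the pixel's ray), 0 where there is no reading.
- viewer.camera_model(name): a dict with "fx", "fy", "cx", "cy" (pixels), "dist" ([k1, k2, p1, p2, k3] as OpenCV has them; the pictures are not rectified), "T" (4x4, takes a point from camera to world coordinates). Camera axes: x right, y down, z forward; pixel columns grow to the right and rows downward; lengths in mm; the calibration is good to about 2 mm. A picture is of the moment at which its call begins: read the wrist's pose just before it. camera_model takes no time and is no camera call; for the wrist camera it gives the pose at the moment of the call.
- ctrl.finish_job(): hands the job in; it is judged then, once.
Trained networks look in the newest picture that a camera, given by its name, has taken for a name from the list of things; names that differ only in an ending like _2 or _b are one class to them, and where a whole thing is asked for, a point or a joint stands for the part that bears it (a point fixed in the world has none). Each returns a list of dicts, best first, with "score" (0 to 1); they miss things now and then, are a little off and sometimes report something else, mostly with a low value. They report only what shows in the picture. A call takes as long as a camera call.
- silhouettes(camera, target): "pixels" (384x512 bool, what is visible of it) and "xy" ([column, row] in pixels, amid what is visible of it).
The state is a dict: "clock": time; "qpos": joint angles; "qd": joint speeds; "tau": joint torques, N m; "eef_pos": TCP position; "tool_rot": TCP orientation; "force": force on the tool from outside, world axes, zero at the start; "torque": the same for the moment, N m; "width": finger opening in mm; "gripper_force": force on a finger pad.
Only numpy, scipy, OpenCV 4.12 (cv2) and the standard library are available. Lean on these libraries where they do the work, as an engineer would, in place of code of your own. Each camera call takes 0.05 s, during which the arm holds its last target. There are 200 camera calls.

## Working session

There is one attempt and no reset: what is moved stays moved. The work goes in short steps, Python scripts to look and compute and a shell command to move; the robot and the scene stay as the last step left them, time stands still between calls to the robot, and variables do not carry over. Pictures are saved under pics/ and viewed, at most 10 in all, crops included, and the job is handed in when it is done.

```bash
ls; mkdir -p pics
cat > h.py <<'E'
import numpy as np, cv2
from cell import ctrl, viewer, silhouettes
from scipy.spatial.transform import Rotation as R
def grab(cam):
    m=viewer.camera_model(cam); im,d=viewer.get_image(cam); return m,im,d
def cloud(m,d,mask):
    v,u=np.nonzero(mask&(d>0)); K=np.array([[m['fx'],0,m['cx']],[0,m['fy'],m['cy']],[0,0,1]])
    n=cv2.undistortPoints(np.stack([u,v],1).astype(float)[:,None],K,np.array(m['dist']))[:,0]
    z=d[v,u]; P=np.c_[n*z[:,None],z]; T=np.array(m['T']); return P@T[:3,:3].T+T[:3,3]
def save(im,n): cv2.imwrite('pics/'+n+'.png',im[:,:,::-1])
E
python3 - <<'E'
from h import *
s=ctrl.read_state(); print({k:np.round(v,3) for k,v in s.items()})
ims=[]
for c in ['scene','side']:
    m,im,d=grab(c); ims.append(im)
    print(c,np.round(np.array(m['T']),2).tolist())
    for t in ['pad','pad_grip','crank_grip','gear_head','leg_tube','bottle','jar','tub','stand']:
        for r in silhouettes(c,t)[:2]:
            if r['score']<.3: continue
            P=cloud(m,d,r['pixels'])
            if len(P): print(t,round(r['score'],2),np.round(r['xy']),len(P),'med',np.median(P,0).round(),'lo',np.percentile(P,3,axis=0).round(),'hi',np.percentile(P,97,axis=0).round())
save(np.vstack(ims)[:, :],'a')
a=cv2.resize(np.hstack(ims),(800,300)); save(a,'a')
E
```

```text
pics
{'clock': np.float64(0.0), 'qpos': array([ 1.28 ,  0.629,  0.038,  1.518, -0.027,  0.996, -0.02 ]), 'qd': array([-0.001, -0.001, -0.001,  0.001,  0.001, -0.001,  0.001]), 'tau': array([ 1.0000e-03, -5.6339e+01,  1.2260e+00, -1.9344e+01,  1.1000e-02,
        1.1000e-02, -0.0000e+00]), 'eef_pos': array([ 144.783, -633.001,  222.78 ]), 'tool_rot': array([-3.14 ,  0.   ,  0.225]), 'force': array([ 0.943, -0.329, -0.054]), 'torque': array([-0.033,  0.031,  0.049]), 'gripper_force': np.float64(0.0), 'width': np.float64(85.459)}
scene [[0.79, 0.5, -0.37, 968.85], [0.62, -0.62, 0.48, -200.46], [0.01, -0.61, -0.79, 902.84], [0.0, 0.0, 0.0, 1.0]]
pad 0.57 [246. 214.] 1615 med [575. 228.   9.] lo [444. 198.   1.] hi [642. 288.  59.]
pad 0.38 [ 91. 337.] 13883 med [ 594. -214.  164.] lo [ 483. -339.   59.] hi [709.  23. 200.]
pad_grip 0.74 [241. 215.] 1645 med [575. 228.   9.] lo [443. 197.  -1.] hi [642. 288.  59.]
crank_grip 0.63 [184. 217.] 276 med [594.  50. 242.] lo [426.  43.  -2.] hi [600. 149. 263.]
gear_head 0.81 [ 93. 338.] 14196 med [ 593. -213.  164.] lo [ 479. -339.   36.] hi [
[... 1169 characters left out ...]
80. -282.  164.] lo [ 457. -462.   50.] hi [742.  22. 281.]
gear_head 0.59 [268. 252.] 1544 med [565. 236.  10.] lo [435. 209.   4.] hi [633. 295.  59.]
leg_tube 0.96 [383. 112.] 14348 med [ 580. -283.  164.] lo [ 457. -462.   51.] hi [741.  22. 280.]
bottle 0.71 [272. 254.] 1713 med [562. 235.   9.] lo [434. 205.   2.] hi [634. 296.  60.]
bottle 0.63 [265. 154.] 845 med [762.  29.  86.] lo [745.   3.   7.] hi [788.  44. 168.]
jar 0.57 [271. 251.] 1815 med [561. 234.   9.] lo [433. 201.  -1.] hi [636. 296.  60.]
tub 0.79 [197. 288.] 4312 med [619. 458.  14.] lo [524. 393.  -1.] hi [697. 533.  69.]
stand 0.75 [383. 114.] 14486 med [ 580. -282.  164.] lo [ 457. -462.   49.] hi [743.  22. 281.]
```

View pics/a.png

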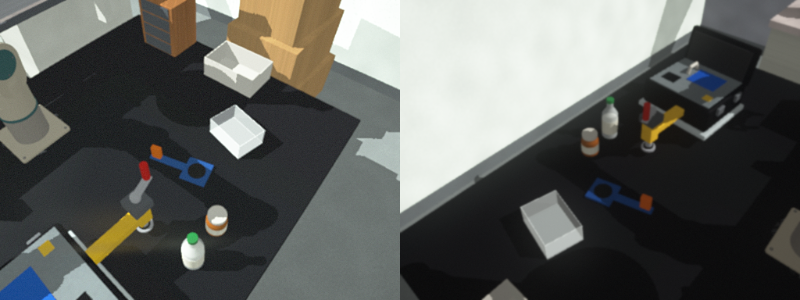

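Run:
```python
from h import *
for c in ['scene','side']:
    m,im,d=grab(c)
    P=cloud(m,d,np.ones(d.shape,bool)); px=im[d>0].astype(int) 
    hsv=cv2.cvtColor(im,cv2.COLOR_RGB2HSV)[d>0].astype(int)
    x,y,z=P.T
    near=(x>350)&(x<750)&(y>130)&(y<350)
    blue=near&(z>5)&(z<16)&(hsv[:,0]>95)&(hsv[:,0]<130)&(hsv[:,1]>80)
    q=P[blue]; print(c,'blue',len(q))
    if len(q)>50:
        print(cv2.minAreaRect(q[:,:2].astype(np.float32)))
    o=near&(z>30)&(z<70); q=P[o]; print('handle',len(q),cv2.minAreaRect(q[:,:2].astype(np.float32)) if len(q)>5 else '')
    t=near&(z>55)&(z<70); q=P[t]; print('handle top',len(q),cv2.minAreaRect(q[:,:2].astype(np.float32)) if len(q)>5 else '')
    g=(z>174)&(z<186)&(y>-60)&(y<90)&(x>500)&(x<680); q=P[g]; print('gear',len(q),cv2.minAreaRect(q[:,:2].astype(np.float32)) if len(q)>5 else '')
    a=(z>190)&(z<201)&(y>-40)&(y<90)&(x>500)&(x<680); q=P[a]; print('arm',len(q),cv2.minAreaRect(q[:,:2].astype(np.float32)) if len(q)>5 else '')
    g=(z>257)&(z<268)&(y>-20)&(y<120)&(x>500)&(x<680); q=P[g]; print('griptop',len(q),cv2.minAreaRect(q[:,:2].astype(np.float32)) if len(q)>5 else '')
    b=(z>80)&(z<170)&(y>-140)&(y<-30)&(hsv[:,0]>18)&(hsv[:,0]<35)&(hsv[:,1]>100); q=P[b]; print('beam',len(q),cv2.minAreaRect(q[:,:2].astype(np.float32)) if len(q)>5 else '', q[:,2].max() if len(q) else '')
```

```text
scene blue 995
((536.3726806640625, 231.5830535888672), (220.07620239257812, 91.359130859375), 14.730234146118164)
handle 157 ((454.95220947265625, 208.14630126953125), (35.23032760620117, 19.83633041381836), 13.888774871826172)
handle top 80 ((454.77398681640625, 208.1022186279297), (34.863121032714844, 19.83633041381836), 13.888774871826172)
gear 598 ((605.6630859375, -4.3271636962890625), (60.0903434753418, 62.53636932373047), 87.06889343261719)
arm 291 ((596.8740844726562, 22.83182716369629), (28.149229049682617, 81.69060516357422), 19.509113311767578)
griptop 89 ((589.5279541015625, 53.01966094970703), (19.56855010986328, 20.300376892089844), 33.07732391357422)
beam 1279 ((605.2244262695312, -84.66355895996094), (111.70223999023438, 51.44342803955078), 86.49846649169922) 156.2755417369881
side blue 1034
((533.3642578125, 232.41036987304688), (221.15513610839844, 94.59703826904297), 16.71390724182129)
handle 326 ((589.9835815429688, 179.43472290039062), (34.89589309692383, 323.4498596191406), 77.62454223632812)
handle top 152 ((590.0723876953125, 179.99017333984375), (30.370288848876953, 323.4132080078125), 77.26245880126953)
gear 173 ((600.4983520507812, -0.946807861328125), (65.3868408203125, 61.1665153503418), 86.22858428955078)
arm 108 ((592.34375, 24.318269729614258), (21.77728843688965, 89.62626647949219), 12.630911827087402)
griptop 48 ((585.1705322265625, 56.36198806762695), (20.14440155029297, 19.37095832824707), 80.67504119873047)
beam 380 ((594.6114501953125, -86.5343246459961), (109.12108612060547, 40.39040756225586), 86.12057495117188) 124.62707596834241
```

```bash
python3 -m creep '[{"jaw":1,"xyz":[0,0,-200],"angular":[0,0,0]},{"jaw":1,"xyz":[0,0,-200],"angular":[0,0,0]},{"jaw":1,"xyz":[0,0,-200],"angular":[0,0,0]},{"jaw":1,"xyz":[0,0,-200],"angular":[0,0,0]},{"jaw":1,"xyz":[248,-255,-200],"angular":[0,0,0]},{"jaw":1,"xyz":[248,-255,-200],"angular":[0,0,0]},{"jaw":1,"xyz":[248,-255,-200],"angular":[0,0,0]},{"jaw":1,"xyz":[248,-255,-200],"angular":[0,0,0]},{"jaw":1,"xyz":[248,-255,-200],"angular":[0,0,0]},{"jaw":1,"xyz":[248,-255,-200],"angular":[0,0,0]},{"jaw":1,"xyz":[408,-506,-200],"angular":[0,0,0]},{"jaw":1,"xyz":[408,-506,-200],"angular":[0,0,0]}]'
```

```text
clock: 2.6
eef_pos: [371.9, -210.0, 422.9]
tool_rot: [-3.141, 0.001, 0.224]
force: [1.2, -0.5, 0.5]
width: 85.4
gripper_force: 0.0
```

```bash
python3 -m creep '[{"jaw":1,"xyz":[92,-143,0],"angular":[0,0,0]},{"jaw":1,"xyz":[92,-143,0],"angular":[0,0,0]},{"jaw":1,"xyz":[92,-143,0],"angular":[0,0,0]},{"jaw":1,"xyz":[174,-389,220],"angular":[0,0,0]},{"jaw":1,"xyz":[174,-389,220],"angular":[0,0,0]},{"jaw":1,"xyz":[174,-389,220],"angular":[0,0,0]},{"jaw":1,"xyz":[174,-389,220],"angular":[0,0,0]},{"jaw":1,"xyz":[174,-389,220],"angular":[0,0,0]},{"jaw":1,"xyz":[174,-389,220],"angular":[0,0,0]},{"jaw":1,"xyz":[174,-389,220],"angular":[0,0,0]},{"jaw":1,"xyz":[174,-389,220],"angular":[0,0,0]}]'
python3 - <<'E'
from h import *
s=ctrl.read_state(); print(s['eef_pos'],s['tool_rot'],s['qpos'])
m,im,d=grab('wrist'); save(im,'w1')
P=cloud(m,d,np.ones(d.shape,bool)); x,y,z=P.T
t=(z>54)&(z<70)&(np.hypot(x-455,y-208)<60); q=P[t]; print('handle top',len(q),cv2.minAreaRect(q[:,:2].astype(np.float32)) if len(q)>5 else '', np.median(q[:,2]))
hsv=cv2.cvtColor(im,cv2.COLOR_RGB2HSV)[d>0].astype(int)
b=(hsv[:,0]>95)&(hsv[:,0]<130)&(hsv[:,1]>80)&(z>5)&(z<16)&(np.hypot(x-540,y-230)<200); q=P[b]; print(len(q),cv2.minAreaRect(q[:,:2].astype(np.float32)))
E
```

```text
clock: 3.98
eef_pos: [454.8, 204.7, 203.9]
tool_rot: [3.141, 0.0, 0.224]
force: [-0.1, 0.4, 0.3]
width: 85.3
gripper_force: 0.0
[454.79806656 204.70593652 203.88797714] [3.14063781e+00 3.55568083e-04 2.23799948e-01] [-0.18131472  0.46737954 -0.42384366  1.94567489  0.26680532  0.78343633
 -2.10263256]
handle top 726 ((452.36419677734375, 211.52696228027344), (34.360408782958984, 18.03683090209961), 14.991339683532715) 60.58416418741899
798 ((519.669189453125, 240.28384399414062), (164.4611358642578, 75.61543273925781), 12.520858764648438)
```

View pics/w1.png

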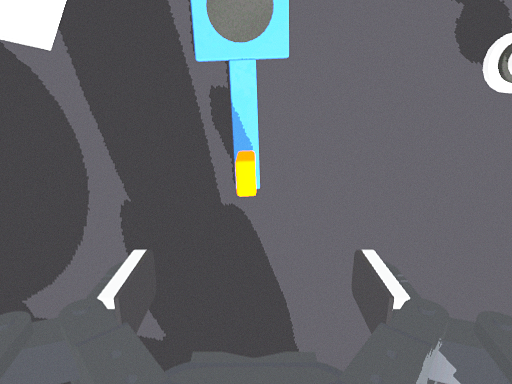

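```bash
python3 -m creep '[{"jaw":1,"xyz":[-1,-7,60],"angular":[0,0,-0.037]},{"jaw":1,"xyz":[-1,-7,115],"angular":[0,0,-0.037]},{"jaw":1,"xyz":[-1,-7,163],"angular":[0,0,-0.037]},{"jaw":1,"xyz":[-1,-7,163],"angular":[0,0,-0.037]},{"jaw":-1,"xyz":[-1,-7,163],"angular":[0,0,-0.037]},{"jaw":-1,"xyz":[-1,-7,163],"angular":[0,0,-0.037]},{"jaw":-1,"xyz":[-1,-7,163],"angular":[0,0,-0.037]},{"jaw":-1,"xyz":[-1,-7,163],"angular":[0,0,-0.037]},{"jaw":-1,"xyz":[-1,-7,163],"angular":[0,0,-0.037]},{"jaw":-1,"xyz":[-1,-7,163],"angular":[0,0,-0.037]}]'
python3 - <<'E'
from h import *
m,im,d=grab('side'); save(im[40:260,200:480],'s2')
for r in silhouettes('side','pad')[:1]:
    P=cloud(m,d,r['pixels'])
m2,im2,d2=grab('scene')
# foot underside / rod: steel points near leg axis below 90mm
for mm,ii,dd,n in((m,im,d,'side'),(m2,im2,d2,'scene')):
    P=cloud(mm,dd,np.ones(dd.shape,bool)); x,y,z=P.T
    for lo in range(4,80,4):
        k=(np.hypot(x-603,y+3)<40)&(z>=lo)&(z<lo+4); q=P[k]
        if len(q)>3: print(n,lo,len(q),np.percentile(q[:,:2],[5,50,95],axis=0).round().tolist())
E
```

```text
clock: 5.28
eef_pos: [453.0, 212.4, 42.0]
tool_rot: [3.141, -0.002, 0.261]
force: [-1.1, -1.1, 9.0]
width: 16.6
gripper_force: 58.8
scene 28 31 [[605.0, -28.0], [624.0, -12.0], [631.0, 17.0]]
scene 32 97 [[602.0, -28.0], [621.0, -11.0], [630.0, 16.0]]
scene 36 38 [[608.0, -21.0], [617.0, -10.0], [624.0, 11.0]]
scene 40 21 [[604.0, -20.0], [618.0, -4.0], [623.0, 7.0]]
scene 44 6 [[616.0, -10.0], [618.0, -4.0], [618.0, 1.0]]
scene 72 7 [[626.0, -17.0], [626.0, -9.0], [627.0, 1.0]]
scene 76 19 [[622.0, -26.0], [627.0, -8.0], [629.0, 13.0]]
```

```bash
python3 -m creep '[{"jaw":-1,"xyz":[-3,12,0],"angular":[0,0,0.015]},{"jaw":-1,"xyz":[-11,40,0],"angular":[0,0,0.05]},{"jaw":-1,"xyz":[-20,75,0],"angular":[0,0,0.095]},{"jaw":-1,"xyz":[-30,110,0],"angular":[0,0,0.14]},{"jaw":-1,"xyz":[-39,145,0],"angular":[0,0,0.184]},{"jaw":-1,"xyz":[-47,175,0],"angular":[0,0,0.222]},{"jaw":-1,"xyz":[-53,196,0],"angular":[0,0,0.248]},{"jaw":-1,"xyz":[-55.5,206,0],"angular":[0,0,0.261]},{"jaw":-1,"xyz":[-55.5,206,0],"angular":[0,0,0.261]},{"jaw":-1,"xyz":[-55.5,206,0],"angular":[0,0,0.261]}]'
python3 - <<'E'
from h import *
s=ctrl.read_state(); print(s['eef_pos'],s['tool_rot'],s['force'])
ims=[]
for c in ['wrist','scene','side']:
    m,im,d=grab(c)
    ims.append(im)
    P=cloud(m,d,np.ones(d.shape,bool)); x,y,z=P.T
    hsv=cv2.cvtColor(im,cv2.COLOR_RGB2HSV)[d>0].astype(int)
    b=(hsv[:,0]>95)&(hsv[:,0]<130)&(hsv[:,1]>80)&(z>4)&(z<16)&(np.hypot(x-603,y)<80); q=P[b]; 
    if len(q)>5: print(c,'pad',len(q),cv2.minAreaRect(q[:,:2].astype(np.float32)), q[:,:2].min(0),q[:,:2].max(0))
    for nm,a,bb in(('foot',14,50),('tube',68,110),('gear',172,186)):
        k=(np.hypot(x-603,y+1)<46)&(z>a)&(z<bb); q=P[k]
        if len(q)>5: print(c,nm,len(q),q.min(0).round(1),q.max(0).round(1))
save(cv2.resize(np.hstack(ims[:2]),(800,300)),'p3')
E
```

```text
clock: 6.68
eef_pos: [454.4, 0.4, 42.0]
tool_rot: [-3.14, -0.005, 0.003]
force: [1.6, 1.5, 7.4]
width: 15.8
gripper_force: 59.8
[4.54351815e+02 3.82162776e-01 4.19802117e+01] [-3.13992234e+00 -5.22404486e-03  2.73918309e-03] [1.62098072 1.53864785 7.40424422]
wrist pad 1535 ((546.3880004882812, 1.7986373901367188), (90.5949935913086, 45.332637786865234), 87.79515075683594) [524.1352111  -44.28093177] [570.30943497  46.32951961]
scene pad 557 ((587.6007690429688, 0.5068931579589844), (91.26427459716797, 127.55068969726562), 88.73966217041016) [523.67201608 -45.35607438] [651.72279722  46.15475834]
scene foot 203 [597.9 -29.   14. ] [644.5  22.   49.7]
scene tube 172 [618.6 -42.3  73.2] [629.   16.9 109.7]
scene gear 622 [573.6 -35.8 172.2] [637.4  26.2 183.4]
side pad 496 ((585.8285522460938, 2.0242843627929688), (123.04545593261719, 92.97868347167969), 2.613217830657959) [523.98046126 -44.37393802] [647.39561157  49.41521089]
side foot 176 [575.5 -28.4  22.3] [627.1  26.2  50. ]
side tube 241 [577.3 -40.4  69.3] [624.7  24.3 110. ]
side gear 185 [568.2 -31.4 172. ] [634.3  33.  182.9]
```

View pics/p3.png

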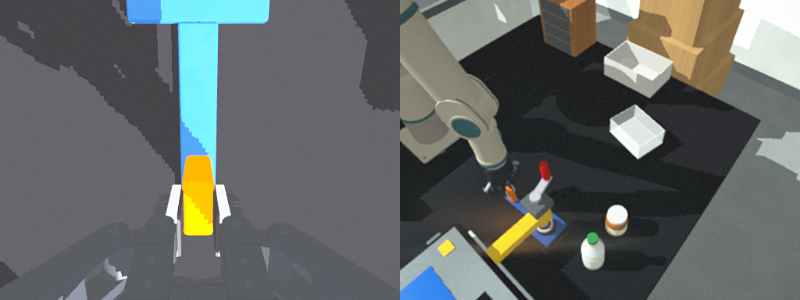

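```bash
python3 -m creep '[{"jaw":-1,"xyz":[-1,3,0],"angular":[0,0,0]},{"jaw":-1,"xyz":[-1,3,0],"angular":[0,0,0]},{"jaw":1,"xyz":[-1,3,0],"angular":[0,0,0]},{"jaw":1,"xyz":[-1,3,0],"angular":[0,0,0]},{"jaw":1,"xyz":[-1,3,0],"angular":[0,0,0]},{"jaw":1,"xyz":[-1,3,-20],"angular":[0,0,0]},{"jaw":1,"xyz":[-1,3,-60],"angular":[0,0,0]},{"jaw":1,"xyz":[-1,3,-120],"angular":[0,0,0]},{"jaw":1,"xyz":[-1,3,-180],"angular":[0,0,0]},{"jaw":1,"xyz":[-1,3,-240],"angular":[0,0,0]},{"jaw":1,"xyz":[-1,3,-300],"angular":[0,0,0]},{"jaw":1,"xyz":[40,-17,-310],"angular":[0,0,0]}]'
python3 - <<'E'
from h import *
s=ctrl.read_state(); print(s['eef_pos'],s['tool_rot'],s['force'])
for c in ['wrist','scene','side']:
    m,im,d=grab(c)
    if c=='wrist': save(im,'w4')
    P=cloud(m,d,np.ones(d.shape,bool)); x,y,z=P.T
    hsv=cv2.cvtColor(im,cv2.COLOR_RGB2HSV)[d>0].astype(int)
    b=(hsv[:,0]>95)&(hsv[:,0]<130)&(hsv[:,1]>80)&(z>4)&(z<16)&(np.hypot(x-603,y)<80); q=P[b]; 
    if len(q)>5: print(c,'pad',len(q),np.percentile(q[:,:2],[.5,99.5],axis=0).round(1).tolist())
    k=(np.hypot(x-603,y+1)<46)&(z>172)&(z<186); q=P[k]
    if len(q)>5: print(c,'gear',len(q),np.percentile(q[:,:2],[.5,99.5],axis=0).round(1).tolist())
    k=(np.hypot(x-586,y-56)<30)&(z>255)&(z<268); q=P[k]
    if len(q)>5: print(c,'griptop',len(q),cv2.minEnclosingCircle(q[:,:2].astype(np.float32)))
    k=(np.hypot(x-603,y+1)<30)&(z>18)&(z<45); q=P[k]
    if len(q)>5: print(c,'foot',len(q),np.percentile(q,[2,98],axis=0).round(1).tolist())
E
```

```text
clock: 8.32
eef_pos: [492.6, 14.5, 355.5]
tool_rot: [3.138, -0.007, -0.004]
force: [0.9, 0.3, -0.4]
width: 85.7
gripper_force: 0.0
[492.58247807  14.45956235 355.50464164] [ 3.13837464 -0.00733352 -0.0038842 ] [ 0.8871145   0.28908253 -0.44315294]
wrist pad 1423 [[523.6, -44.2], [645.8, 45.0]]
wrist gear 3354 [[571.9, -33.8], [634.2, 27.9]]
wrist griptop 854 ((587.3424072265625, 54.95698928833008), 10.930662155151367)
scene pad 556 [[524.8, -45.5], [650.9, 43.9]]
scene gear 625 [[574.3, -35.2], [637.0, 25.0]]
scene griptop 97 ((589.086181640625, 53.4974250793457), 11.188690185546875)
scene foot 189 [[599.9, -28.5, 27.6], [630.6, 18.2, 41.8]]
side pad 493 [[524.4, -42.6], [646.6, 48.2]]
side gear 185 [[569.3, -31.5], [633.0, 31.9]]
side griptop 53 ((585.5979614257812, 56.127410888671875), 12.473213195800781)
side foot 161 [[577.2, -22.8, 24.8], [624.2, 24.9, 42.0]]
```

View pics/w4.png

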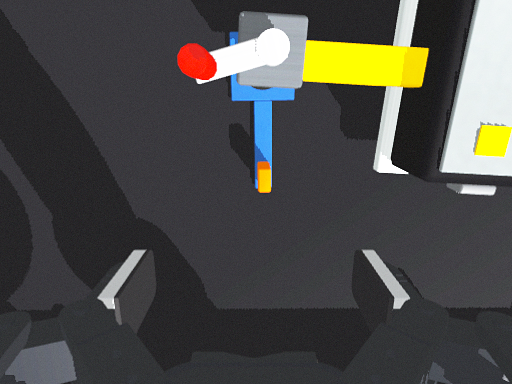

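```bash
python3 -m creep '[{"jaw":0.2,"xyz":[60,-25,30],"angular":[0,0,0]},{"jaw":0.2,"xyz":[95,-40.5,30],"angular":[0,0,0]},{"jaw":0.2,"xyz":[95,-40.5,30],"angular":[0,0,0]},{"jaw":0.2,"xyz":[95,-40.5,70],"angular":[0,0,0]},{"jaw":0.2,"xyz":[95,-40.5,105],"angular":[0,0,0]},{"jaw":0.2,"xyz":[95,-40.5,119],"angular":[0,0,0]},{"jaw":0.2,"xyz":[95,-40.5,119],"angular":[0,0,0]},{"jaw":-1,"xyz":[95,-40.5,119],"angular":[0,0,0]},{"jaw":-1,"xyz":[95,-40.5,119],"angular":[0,0,0]},{"jaw":-1,"xyz":[95,-40.5,119],"angular":[0,0,0]},{"jaw":-1,"xyz":[95,-40.5,119],"angular":[0,0,0]},{"jaw":-1,"xyz":[95,-40.5,119],"angular":[0,0,0]}]'
python3 - <<'E'
from h import *
s=ctrl.read_state(); print(s['eef_pos'],s['tool_rot'],s['force'],s['torque'],s['width'],s['gripper_force'],s['qpos'].round(2) if hasattr(s['qpos'],'round') else s['qpos'])
E
```

```text
clock: 9.98
eef_pos: [587.7, 55.4, 233.7]
tool_rot: [3.139, -0.003, -0.0]
force: [-2.0, -2.6, 4.4]
width: 19.8
gripper_force: 58.5
[587.72963409  55.364853   233.65633437] [ 3.13946955e+00 -2.65966506e-03 -4.34291224e-04] [-2.03961581 -2.57072076  4.44743067] [-0.57980425  0.19830943 -0.01558773] 19.818284438165385 58.51314067840576 [ 0.18  0.57 -0.51  1.67  0.33  0.98 -2.02]
```

```bash
cat > f.py <<'E'
from h import *
import sys
F=[];
for i in range(3):
    s=ctrl.read_state(); viewer.get_image('side'); F.append(s['force'])
f=np.mean(F,0); p=np.array(s['eef_pos']); v=p[:2]-[603,-3]; th=np.arctan2(v[1],v[0]); t=np.array([np.sin(th),-np.cos(th)]); r=np.array([np.cos(th),np.sin(th)])
print('clock',s['clock'],'pos',p.round(1),'rot',np.round(s['tool_rot'],3),'deg',np.degrees(th).round(1),'rad',np.hypot(*v).round(1),'opp tang',-(f[:2]@t).round(2),'radial',(f[:2]@r).round(2),'fz',f[2].round(1),'w',round(s['width'],1))
th0=np.radians(float(sys.argv[1])) if len(sys.argv)>1 else th
for k in range(0,6):
    a=th-np.radians(10)*k; d=[603,-3]+60*np.array([np.cos(a),np.sin(a)])-p[:2]
    print(round(np.degrees(a),1),'tx,ty',d[0].round(1),(-d[1]).round(1))
E
python3 f.py; python3 -m creep '[{"jaw":-1,"xyz":[5,-1.3,0],"angular":[0,0,0]},{"jaw":-1,"xyz":[10.4,-1.9,0],"angular":[0,0,0]},{"jaw":-1,"xyz":[20.8,-1.9,0],"angular":[0,0,0]},{"jaw":-1,"xyz":[31.1,-0.1,0],"angular":[0,0,0]},{"jaw":-1,"xyz":[41,3.5,0],"angular":[0,0,0]},{"jaw":-1,"xyz":[50,8.8,0],"angular":[0,0,0]},{"jaw":-1,"xyz":[58,15.5,0],"angular":[0,0,0]}]'; python3 f.py
```

```text
clock 10.075 pos [587.7  55.4 233.6] rot [ 3.139e+00 -3.000e-03 -0.000e+00] deg 104.7 rad 60.3 opp tang 1.86 radial -2.61 fz 5.2 w 20.2
104.7 tx,ty 0.1 0.3
94.7 tx,ty 10.4 -1.4
84.7 tx,ty 20.9 -1.4
74.7 tx,ty 31.1 0.5
64.7 tx,ty 40.9 4.1
54.7 tx,ty 50.0 9.4
clock: 11.0
eef_pos: [642.3, 43.3, 233.6]
tool_rot: [-3.14, 0.005, 0.002]
force: [-10.2, 2.9, 10.5]
width: 20.0
gripper_force: 59.0
clock 11.1 pos [644.2  41.6 233.6] rot [-3.141e+00  1.000e-03  0.000e+00] deg 47.2 rad 60.7 opp tang 5.45 radial -3.82 fz 7.6 w 19.8
47.2 tx,ty -0.5 0.5
37.2 tx,ty 6.5 8.3
27.2 tx,ty 12.1 17.1
17.2 tx,ty 16.1 26.8
7.2 tx,ty 18.3 37.0
-2.8 tx,ty 18.7 47.5
```

```bash
python3 -m creep '[{"jaw":-1,"xyz":[3.5,3.8,0],"angular":[0,0,0]},{"jaw":-1,"xyz":[6.7,8,0],"angular":[0,0,0]},{"jaw":-1,"xyz":[12,17,0],"angular":[0,0,0]},{"jaw":-1,"xyz":[15.6,26.9,0],"angular":[0,0,0]},{"jaw":-1,"xyz":[17.4,37.2,0],"angular":[0,0,0]}]'; python3 f.py;  python3 - <<'E'
from h import *
for c in ['scene','side']:
    m,im,d=grab(c); P=cloud(m,d,np.ones(d.shape,bool)); x,y,z=P.T
    k=(np.hypot(x-603,y+1)<30)&(z>13)&(z<45); q=P[k]
    print(c,'foot',len(q),np.percentile(q,[1,5,50,95],axis=0).round(1).tolist())
    save(cv2.resize(im[170:300,150:260] if c=='scene' else im[110:210,280:380],None,fx=3,fy=3),'foot_'+c)
E
```

```text
clock: 11.78
eef_pos: [662.1, 10.1, 233.7]
tool_rot: [-3.134, -0.001, 0.005]
force: [-1.8, 9.1, 2.9]
width: 19.9
gripper_force: 58.5
clock 11.875 pos [662.7   7.  233.7] rot [-3.137e+00 -2.000e-03  2.000e-03] deg 9.5 rad 60.6 opp tang 6.0 radial -0.95 fz 4.1 w 19.6
9.5 tx,ty -0.5 0.1
-0.5 tx,ty 0.3 10.5
-10.5 tx,ty -0.7 20.9
-20.5 tx,ty -3.5 31.0
-30.5 tx,ty -8.1 40.4
-40.5 tx,ty -14.1 49.0
scene foot 233 [[594.7, -28.5, 15.3], [599.5, -26.6, 19.1], [617.7, -10.2, 24.4], [629.7, 16.2, 37.4]]
side foot 188 [[576.3, -23.5, 14.4], [577.8, -16.8, 17.8], [593.8, 8.8, 24.0], [621.2, 21.7, 41.0]]
```

View pics/foot_side.png

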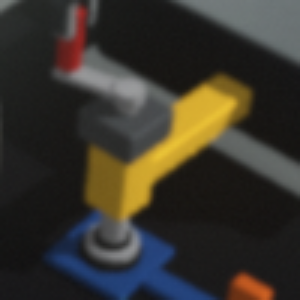

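```bash
python3 -m creep '[{"jaw":-1,"xyz":[0.2,5.2,0],"angular":[0,0,0]},{"jaw":-1,"xyz":[0,10.4,0],"angular":[0,0,0]},{"jaw":-1,"xyz":[-0.7,15.6,0],"angular":[0,0,0]},{"jaw":-1,"xyz":[-1.8,20.7,0],"angular":[0,0,0]}]'; python3 f.py | head -1;python3 f.py | head -1
```

```text
clock: 12.52
eef_pos: [662.8, -11.2, 233.8]
tool_rot: [-3.135, -0.006, 0.004]
force: [4.4, 7.7, 2.0]
width: 20.0
gripper_force: 58.6
clock 12.625 pos [662.6 -12.9 233.7] rot [-3.137e+00 -6.000e-03  3.000e-03] deg -9.4 rad 60.4 opp tang 7.12 radial 1.57 fz 2.9 w 19.8
clock 12.775 pos [662.6 -12.9 233.8] rot [-3.137e+00 -6.000e-03  3.000e-03] deg -9.4 rad 60.4 opp tang 5.52 radial 0.82 fz 2.7 w 19.9
```

```bash
python3 -m creep '[{"jaw":-1,"xyz":[-1.6,5,0],"angular":[0,0,0]},{"jaw":-1,"xyz":[-3.6,9.9,0],"angular":[0,0,0]},{"jaw":-1,"xyz":[-6,14.5,0],"angular":[0,0,0]}]'; python3 f.py | head -1;python3 f.py | head -1
```

```text
clock: 13.2
eef_pos: [658.3, -26.8, 233.8]
tool_rot: [-3.136, -0.009, 0.003]
force: [6.8, 6.7, 1.0]
width: 19.8
gripper_force: 58.8
clock 13.3 pos [657.6 -28.3 233.8] rot [-3.138e+00 -8.000e-03  2.000e-03] deg -24.9 rad 60.2 opp tang 7.04 radial 2.07 fz 1.7 w 20.1
clock 13.45 pos [657.6 -28.3 233.8] rot [-3.138e+00 -8.000e-03  2.000e-03] deg -24.9 rad 60.2 opp tang 6.19 radial 2.07 fz 1.6 w 19.5
```

```bash
python3 -m creep '[{"jaw":-1,"xyz":[-2.9,4.4,0],"angular":[0,0,0]},{"jaw":-1,"xyz":[-6,8.6,0],"angular":[0,0,0]},{"jaw":-1,"xyz":[-9.6,12.4,0],"angular":[0,0,0]}]'; python3 f.py | head -1;python3 f.py | head -1
```

```text
clock: 13.88
eef_pos: [649.6, -40.8, 233.8]
tool_rot: [-3.138, -0.011, 0.002]
force: [8.0, 4.9, -0.7]
width: 19.5
gripper_force: 58.9
clock 13.975 pos [648.7 -42.  233.8] rot [-3.139e+00 -9.000e-03  1.000e-03] deg -40.5 rad 60.0 opp tang 7.14 radial 2.58 fz 0.7 w 19.9
clock 14.125 pos [648.7 -42.  233.7] rot [-3.14e+00 -9.00e-03  1.00e-03] deg -40.5 rad 60.0 opp tang 5.99 radial 2.52 fz 1.0 w 19.9
```

```bash
python3 -m creep '[{"jaw":-1,"xyz":[-3.8,3.6,0],"angular":[0,0,0]},{"jaw":-1,"xyz":[-8,6.7,0],"angular":[0,0,0]},{"jaw":-1,"xyz":[-12.4,9.6,0],"angular":[0,0,0]}]'; python3 f.py | head -1;python3 f.py | head -1
```

```text
clock: 14.55
eef_pos: [638.4, -51.2, 233.8]
tool_rot: [-3.139, -0.014, 0.002]
force: [11.4, 4.4, -3.6]
width: 20.3
gripper_force: 58.9
clock 14.65 pos [637.5 -51.9 233.8] rot [-3.139e+00 -1.200e-02  1.000e-03] deg -54.8 rad 59.9 opp tang 9.88 radial 2.94 fz -1.9 w 19.9
clock 14.8 pos [637.5 -51.9 233.8] rot [-3.14e+00 -1.10e-02  1.00e-03] deg -54.8 rad 59.9 opp tang 8.77 radial 3.12 fz -0.4 w 20.0
```

```bash
python3 -m creep '[{"jaw":-1,"xyz":[-3.7,1.9,0],"angular":[0,0,0]},{"jaw":-1,"xyz":[-7.5,3.6,0],"angular":[0,0,0]},{"jaw":-1,"xyz":[-11.5,5.1,0],"angular":[0,0,0]}]'; python3 f.py | head -1;python3 f.py | head -1
```

```text
clock: 15.22
eef_pos: [628.1, -57.2, 233.8]
tool_rot: [-3.14, -0.016, 0.001]
force: [13.7, 1.0, -5.0]
width: 19.7
gripper_force: 58.8
clock 15.325 pos [627.2 -57.6 233.8] rot [-3.14e+00 -1.40e-02  1.00e-03] deg -66.1 rad 59.8 opp tang 12.09 radial 3.31 fz -4.2 w 19.7
clock 15.475 pos [627.2 -57.6 233.8] rot [-3.14e+00 -1.40e-02  1.00e-03] deg -66.1 rad 59.8 opp tang 11.28 radial 3.13 fz -2.9 w 19.9
```

```bash
python3 -m creep '[{"jaw":-1,"xyz":[1.5,-0.7,0],"angular":[0,0,0]},{"jaw":0.2,"xyz":[1.5,-0.7,0],"angular":[0,0,0]},{"jaw":0.2,"xyz":[1.5,-0.7,0],"angular":[0,0,0]},{"jaw":0.2,"xyz":[1.5,-0.7,0],"angular":[0,0,0]},{"jaw":0.2,"xyz":[1.5,-0.7,0],"angular":[0,0,0]},{"jaw":0.2,"xyz":[1.5,-0.7,-30],"angular":[0,0,0]},{"jaw":0.2,"xyz":[1.5,-0.7,-70],"angular":[0,0,0]},{"jaw":0.2,"xyz":[1.5,-0.7,-120],"angular":[0,0,0]},{"jaw":0.2,"xyz":[-60,-0.7,-140],"angular":[0,0,0]},{"jaw":0.2,"xyz":[-120,-0.7,-140],"angular":[0,0,0]},{"jaw":0.2,"xyz":[-120,-0.7,-140],"angular":[0,0,0]}]'
python3 - <<'E'
from h import *
for c in ['scene','side','wrist']:
    m,im,d=grab(c); P=cloud(m,d,np.ones(d.shape,bool)); x,y,z=P.T
    hsv=cv2.cvtColor(im,cv2.COLOR_RGB2HSV)[d>0].astype(int)
    k=(np.hypot(x-627,y+57)<30)&(z>255)&(z<268); q=P[k]
    if len(q)>5: g=cv2.minEnclosingCircle(q[:,:2].astype(np.float32)); print(c,'griptop',g,np.degrees(np.arctan2(g[0][1]+3,g[0][0]-603)))
    b=(hsv[:,0]>95)&(hsv[:,0]<130)&(hsv[:,1]>80)&(z>4)&(z<16)&(np.hypot(x-603,y)<80); q=P[b]
    if len(q)>5: print(c,'pad',np.percentile(q[:,:2],[.5,99.5],axis=0).round(1).tolist())
    for t in ['bottle','jar','tub']:
        r=silhouettes(c,t)
        if r and c!='wrist': q=cloud(m,d,r[0]['pixels']); print(t,round(r[0]['score'],2),np.median(q,0).round())
    if c=='wrist': save(im,'end')
E
```

```text
clock: 16.9
eef_pos: [495.8, -57.8, 371.6]
tool_rot: [3.139, 0.004, 0.001]
force: [0.7, -1.0, 0.2]
width: 51.2
gripper_force: 0.0
scene griptop ((628.7369995117188, -58.187965393066406), 11.201471328735352) -64.99792899904766
scene pad [[588.5, -45.7], [650.6, 44.0]]
bottle 0.93 [788.   1. 112.]
jar 0.97 [776. 120.  85.]
side griptop ((625.0065307617188, -55.70984649658203), 10.840689659118652) -67.33930647610904
side pad [[524.1, -43.5], [645.8, 48.2]]
bottle 0.86 [762.  29.  83.]
jar 0.66 [749. 148.  61.]
tub 0.67 [621. 457.  14.]
wrist griptop ((627.2767333984375, -57.44561767578125), 10.963265419006348) -65.96840588979816
wrist pad [[524.4, -44.4], [580.5, 43.9]]
```

View pics/end.png

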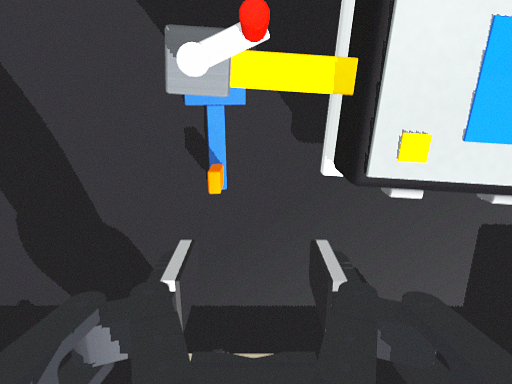

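The crank has stayed at about -66°, with the red grip at pixel (255,18). The plate is under the leg with its handle at (216,180). The gripper is clear and the bystanders haven't moved.

```bash
python3 -c "
from cell import ctrl
print(ctrl.finish_job())"
```

```text
the job is handed in; nothing more can be done
None
```

I handed the job in: the plate lies about 4 mm off the leg's axis, the foot stands on it with roughly 50 N (estimated from the crank force), the gripper is clear, and the bottle, jar and tub have not moved; no verdict was returned.

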